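# Lay out a blue value string on the jar board

### The job

Get the blues ready for painting: stand the four blue paint jars on the four free cork seats of the jar board, one in the middle of each seat, so that the row runs in order of shade from the white jar at one end to the black jar at the other, lightest blue next to white and darkest next to black. Keep the jars upright, and leave the white and black jars where they stand.

Things in the scene. Friction and masses are not known exactly. Their poses are not given: they have to be found in the camera images.
- jar_pale_mid (a point): Paint jar, very light blue, the lightest of the four blue jars: closed rigid screw-lid jar, 48 mm across, 62 mm tall, straight-sided, about 110 g, lid and jar in the paint's colour. Point: on its axis half-way up, 31 mm above its underside; z up. Starts standing on the bench (z = 0), nearer the robot than the jar board, in a loose row with the other blues, a crimson jar and a roll of tape, 25 mm or more clear of them and of the board.
- jar_sky_mid (a point): Paint jar, sky blue, second lightest: closed rigid screw-lid jar, 48 mm across, 62 mm tall, straight-sided, about 110 g, lid and jar in the paint's colour. Point: on its axis half-way up, 31 mm above its underside; z up. Starts standing on the bench (z = 0), nearer the robot than the jar board, in a loose row with the other blues, a crimson jar and a roll of tape, 25 mm or more clear of them and of the board.
- jar_cobalt_mid (a point): Paint jar, strong medium blue, second darkest: closed rigid screw-lid jar, 48 mm across, 62 mm tall, straight-sided, about 110 g, lid and jar in the paint's colour. Point: on its axis half-way up, 31 mm above its underside; z up. Starts standing on the bench (z = 0), nearer the robot than the jar board, in a loose row with the other blues, a crimson jar and a roll of tape, 25 mm or more clear of them and of the board.
- jar_navy_mid (a point): Paint jar, navy, the darkest of the four blue jars: closed rigid screw-lid jar, 48 mm across, 62 mm tall, straight-sided, about 110 g, lid and jar in the paint's colour. Point: on its axis half-way up, 31 mm above its underside; z up. Starts standing on the bench (z = 0), nearer the robot than the jar board, in a loose row with the other blues, a crimson jar and a roll of tape, 25 mm or more clear of them and of the board.
- jar_white_mid (a point): White paint jar: closed rigid screw-lid jar, 48 mm across, 62 mm tall, straight-sided, about 110 g, lid and jar in the paint's colour. Point: on its axis half-way up, 31 mm above its underside; z up. Stands on the cork seat at one end of the jar board, left or right, and stays there.
- jar_black_mid (a point): Black paint jar: closed rigid screw-lid jar, 48 mm across, 62 mm tall, straight-sided, about 110 g, lid and jar in the paint's colour. Point: on its axis half-way up, 31 mm above its underside; z up. Stands on the cork seat at the other end of the jar board and stays there.
- pad_1_top (a point): Round cork seat, 56 mm across: of the four free ones on the jar board the one at the robot's left (+y). Point: centre of its top, 14 mm above the bench. The board is a fixed plank 470 x 100 x 12 mm with six seats in a row, 76 mm apart (white and black jars on the end ones). x square across the row, away from the robot; y along the row to the left; z up.
- pad_2_top (a point): Round cork seat, 56 mm across: of the four free ones on the jar board the one second from the left. Point: centre of its top, 14 mm above the bench. The board is a fixed plank 470 x 100 x 12 mm with six seats in a row, 76 mm apart (white and black jars on the end ones). x square across the row, away from the robot; y along the row to the left; z up.
- pad_3_top (a point): Round cork seat, 56 mm across: of the four free ones on the jar board the one third from the left. Point: centre of its top, 14 mm above the bench. The board is a fixed plank 470 x 100 x 12 mm with six seats in a row, 76 mm apart (white and black jars on the end ones). x square across the row, away from the robot; y along the row to the left; z up.
- pad_4_top (a point): Round cork seat, 56 mm across: of the four free ones on the jar board the one at the robot's right (-y). Point: centre of its top, 14 mm above the bench. The board is a fixed plank 470 x 100 x 12 mm with six seats in a row, 76 mm apart (white and black jars on the end ones). x square across the row, away from the robot; y along the row to the left; z up.
Not all that is in view belongs to the job. Leave any turquoise look-alike of the part that bears jar_white_mid alone. Of the things that look like the part that bears jar_navy_mid, the larger one is meant.

How it is judged:
By the outcome, as a careful person would: the job done as asked, in the order asked, and still so for the second after the job is handed in, with the robot touching nothing.
It also fails if it takes over 106 s, if anything falls off the work surface, if the arm or the gripper's body presses on something with over 40 N, if the wrist force passes 120 N, or if a joint passes its speed limit or range.

### The arm

A 6-joint arm with a two-finger parallel gripper is mounted at the origin on the work surface. World frame = base frame: x ahead of the robot, y to its left, z up, the work surface at z = 0. Lengths are in m, angles in degrees, forces in N, time in s.
With the tool pointing down it reaches from about 0.25 to 0.725 m from the base axis. Payload 4 kg.
Tool frame: the origin (TCP) lies at the very end of the fingers, on their centre line; the grasp point (between the pads) lies 19 mm behind it; z points along the fingers, y is the line along which they close (so a half turn about z gives the same grasp; the last joint's range is limited). The gripper opens to 85 mm and grips with 20 to 120 N. Pads are 22 mm wide; open, the fingers measure 114 mm over their backs; the gripper's body (76 mm by 85 mm) begins 54 mm behind the grasp point. The pads swing forward as they close: fully open they stand 13 mm farther back than shut.
Start: joints at [-76.089, 13.785, 0.286, 76.501, 0, 90], TCP at [0.12, -0.485, 0.231] pointing down, gripper open.
Joint ranges: [-155.79, 155.79], [-60.16, 107.12], [-62.33, 73.08], [-114, 123.19], [-81.49, 82.49], [-180, 180]. Speed limits (degrees/s): [159.86, 159.86, 180, 180, 180, 180].

### API

Orientations are given as [roll, pitch, yaw] about the fixed x, y, z axes, in that order (R = Rz(yaw) Ry(pitch) Rx(roll)).
In Python, from cell import * gives the robot as it stands. The module is installed in compiled form; this text tells all that it offers.
- The arm moves only by the tool arm_command, never from a script. Its argument "series" is a list of rows, each an object of numbers: "tx", "ty", "tz": the shift along the tool's x, y, z in cm; "wx", "wy", "wz": the turn, a rotation vector about the tool's x, y, z in degrees. In form: [{"tx": .., "ty": .., "tz": .., "wx": .., "wy": .., "wz": ..}, ...]. A call has exactly 5 rows; each row is the pose to reach, as a shift and turn from the pose commanded when the call began, along the tool's axes at that moment; what a row does not reach only later rows make up. A row lasts 1/8 s, in which the tool goes at most 62.5 mm and 10.7 degrees, less where a joint would pass 70% of its speed; a pose out of reach is approached as far as the arm can. A call with a gripper value outside its range is refused whole. "claw" is the opening, from -1 (shut) to 1 (fully open), set as the call begins (left out, the last holds). The fingers move at their own pace and stop on an object; "squeeze" is the grip in N (left out, the last holds). Time passes only in rows, so rows that repeat a pose let the fingers close, or fill a call up. It gives the time, the measured TCP pose, the force, the opening and the grip force at its end, in the units of the state.
- observe(): the state, without advancing time (a new reading comes with each control period).
- read_camera(name): name is "side" or "top"; returns (picture, depth): 400x640x3 uint8, blue, green, red; 400x640 float32, m along the optical axis (not along the pixel's ray), 0 where there is no reading.
- camera_model(name): a dict with "fx", "fy", "cx", "cy" (pixels), "xyz" and "attitude" of the camera in the world. Camera axes: x right, y down, z forward; pixel columns grow to the right and rows downward; lengths in m; the calibration is good to about 2 mm. A picture is of the moment at which its call begins. camera_model takes no time and is no camera call.
- sign_off(): hands the job in; it is judged then, once.
Trained networks look in the newest picture that a camera, given by its name, has taken for a name from the list of things; names that differ only in an ending like _2 or _b are one class to them, and where a whole thing is asked for, a point or a joint stands for the part that bears it (a point fixed in the world has none). Each returns a list of dicts, best first, with "confidence" (0 to 1); they miss things now and then, are a little off and sometimes report something else, mostly with a low value. They report only what shows in the picture. A call takes as long as a camera call. They do not tell look-alikes from the thing itself.
- find_in(camera, target): "rect" ([left, top, right, bottom] in pixels, round what is visible of it).
- outline_of(camera, target): "pixels" (400x640 bool, what is visible of it) and "rect" ([left, top, right, bottom] in pixels, round what is visible of it).
- place_of(camera, target): "point" ([column, row] in pixels: a listed point, or the origin of a listed thing).
The state is a dict: "time_s": time; "q": joint angles; "qvel": joint speeds; "effort": joint torques, N m; "tool_pos": TCP position; "eef_rot": TCP orientation; "contact_force": force on the tool from outside, world axes, zero at the start; "wrist_torque": the same for the moment, N m; "finger_gap": finger opening in m; "grip_force": force on a finger pad.
Only numpy, scipy, OpenCV 4.12 (cv2) and the standard library are available. Lean on these libraries where they do the work, as an engineer would, in place of code of your own. Each camera call takes 0.05 s, during which the arm holds its last target. There are 200 camera calls.

## Working session

There is one attempt and no reset: what is moved stays moved. The work goes in short steps, Python scripts to look and compute and a tool call to move; the robot and the scene stay as the last step left them, time stands still between calls to the robot, and variables do not carry over. Pictures are saved under pics/ and viewed, at most 14 in all, crops included, and the job is handed in when it is done.

Besides the shell and the picture viewer there is one more tool, called after "Call:" as a command line: name --argument value ..., lists and objects as JSON in quotes. arm_command: Moves the arm, as the interface text tells. Its arguments: {"type":"object","properties":{"series":{"type":"array","items":{"type":"object","properties":{"tx":{"type":"number"},"ty":{"type":"number"},"tz":{"type":"number"},"wx":{"type":"number"},"wy":{"type":"number"},"wz":{"type":"number"}}}},"claw":{"type":"number"},"squeeze":{"type":"number"}},"required":["series"]}

```bash
mkdir -p pics
cat > h.py <<'E'
from cell import *
import numpy as np, cv2
from scipy.spatial.transform import Rotation as R
def pw(cam,u,v,d):
    m=camera_model(cam);a=np.array(m["attitude"])
    r=a if a.shape==(3,3) else R.from_euler('xyz',a,degrees=True).as_matrix()
    p=np.stack([(u-m["cx"])/m["fx"]*d,(v-m["cy"])/m["fy"]*d,d],-1)
    return p@r.T+np.array(m["xyz"])
E
python3 - <<'E'
from h import *
print(observe());
for c in("top","side"):
    print(camera_model(c)); im,d=read_camera(c); cv2.imwrite(f"pics/{c}0.png",im); np.save(c+"d.npy",d)
    for n in"pale sky cobalt navy white black".split():
        for o in find_in(c,f"jar_{n}_mid")[:3]: print(c,n,np.round(o["rect"]),round(o["confidence"],2))
for n in "1234":
    for o in place_of("top",f"pad_{n}_top")[:4]: print(n,o)
E
```

```text
{'time_s': 0.0, 'q': array([-7.60882452e+01,  1.38310803e+01,  2.14942528e-01,  7.65028742e+01,
       -2.27646827e-04,  9.00012817e+01]), 'qvel': array([-0.02438586,  0.08028168,  0.05687858,  0.06693182, -0.02372159,
       -0.09265225]), 'effort': array([-9.79090437e-04, -3.72320330e+01,  2.52407169e+01,  1.71091879e-02,
       -1.22782862e-04,  3.31928106e-06]), 'tool_pos': array([ 0.12006098, -0.48472244,  0.2304309 ]), 'eef_rot': array([-1.79880988e+02,  2.30308674e-04,  1.39104735e+01]), 'contact_force': array([-0.94847544,  0.83074507, -0.45794072]), 'wrist_torque': array([0.02771548, 0.00416664, 0.07539566]), 'grip_force': 0.0, 'finger_gap': 0.08531606684999773}
{'fx': 377.6667055812822, 'fy': 377.6667055812822, 'cx': 329.87044560056194, 'cy': 196.48199283018215, 'xyz': array([0.43575358, 0.03291537, 1.06095247]), 'attitude': array([-173.47673549,    0.95951961,  -90.86716448])}
top pale [268. 231. 284. 248.] 0.57
top sky [361. 226. 380. 242.] 0.61
top cobalt [315. 232. 333. 250.] 0.78
top navy [450. 236. 478. 253.] 0.75
top navy [453. 201. 465. 215.] 0.71
top navy [267. 232
[... 189 characters left out ...]
4, 'fy': 423.82733968112274, 'cx': 324.1116406989778, 'cy': 200.28119659549387, 'xyz': array([ 0.26493217, -0.74685663,  0.61361645]), 'attitude': array([-122.8501493 ,    0.6698571 ,  -21.01168205])}
side pale [247. 177. 269. 209.] 0.57
side sky [282. 232. 308. 268.] 0.85
side cobalt [259. 206. 284. 238.] 0.96
side navy [308. 319. 337. 365.] 0.59
side navy [365. 310. 385. 342.] 0.58
side white [241. 149. 253. 171.] 0.6
side black [351. 237. 377. 269.] 0.95
1 {'point': [286.7, 176.4], 'confidence': 0.86}
2 {'point': [312.7, 179.1], 'confidence': 0.6}
3 {'point': [341.3, 181.5], 'confidence': 0.76}
4 {'point': [366.4, 186.4], 'confidence': 0.75}
4 {'point': [372.0, 237.0], 'confidence': 0.38}
```

Run:
```python
from h import *
im=cv2.imread("pics/top0.png")[120:290,180:500]
cv2.imwrite("pics/top1.png",cv2.resize(im,None,fx=2.5,fy=2.5,interpolation=cv2.INTER_CUBIC))
d=np.load("topd.npy"); v,u=np.mgrid[:400,:640]
P=pw("top",u,v,d); im=cv2.imread("pics/top0.png"); hsv=cv2.cvtColor(im,cv2.COLOR_BGR2HSV)
def blob(lo,hi,name,box=(185,150,500,270)):
    m=((P[...,2]>lo)&(P[...,2]<hi)&(d>0)&(u>box[0])&(u<box[2])&(v>box[1])&(v<box[3])).astype(np.uint8)
    n,l,s,c=cv2.connectedComponentsWithStats(m)
    for i in range(1,n):
        if s[i,4]<30: continue
        q=P[l==i]; (cx,cy),r=cv2.minEnclosingCircle((q[:,:2]*1000).astype(np.float32))
        print(name,c[i].round(1),s[i,4],"mean",q.mean(0).round(4),"circ",round(cx,1),round(cy,1),round(r,1),"bgr",im[l==i].mean(0).round())
blob(.052,.069,"top62"); blob(.069,.085,"top76"); blob(.02,.05,"low")
for p in [(286.7,176.4),(312.7,179.1),(341.3,181.5),(366.4,186.4)]:
    z=d[int(p[1]),int(p[0])]; print(p,pw("top",*map(np.array,p),z).round(4))
```

```text
top62 [492.3 154.9] 33 mean [ 0.6553 -0.3893  0.0604] circ 656.8 -392.1 17.5 bgr [29. 45. 97.]
top62 [263.1 173.8] 30 mean [0.6149 0.2269 0.0602] circ 620.2 234.2 20.8 bgr [109. 121. 126.]
top62 [371.3 233.9] 249 mean [ 0.4494 -0.0596  0.0608] circ 449.6 -60.1 23.6 bgr [172. 132.  84.]
top62 [205.9 238.8] 254 mean [0.4433 0.3778 0.061 ] circ 443.1 378.9 23.9 bgr [121. 132.  52.]
top62 [239.  239.7] 253 mean [0.4395 0.2896 0.0608] circ 439.2 290.8 24.0 bgr [ 36.  44. 140.]
top62 [324.4 239.2] 240 mean [0.4376 0.064  0.0608] circ 437.5 63.9 23.6 bgr [158.  84.  60.]
top62 [274.5 240.9] 254 mean [0.435  0.1957 0.0606] circ 434.7 196.1 23.9 bgr [176. 171. 150.]
top62 [465.2 242.5] 266 mean [ 0.4232 -0.3042  0.0601] circ 423.2 -304.9 23.9 bgr [78. 48. 53.]
top76 [256.2 169.3] 240 mean [0.6247 0.2424 0.075 ] circ 625.1 242.9 23.5 bgr [173. 190. 197.]
top76 [398.5 184.5] 251 mean [ 0.5774 -0.1333  0.0747] circ 577.9 -133.8 23.5 bgr [37. 48. 56.]
low [192.8 157.4] 146 mean [0.6719 0.4324 0.0243] circ 668.0 427.5 33.6 bgr [104. 141. 165.]
low [488.6 156.5] 84 mean [ 0.6567 -0.3898  0.0347] circ 660.7 -396.1 26.0 bgr [30. 46. 98.]
low [264.5 176. ] 43 mean [0.6132 0.2276 0.0358] circ 619.4 236.6 22.5 bgr [ 91. 104. 109.]
low [390.9 190.9] 33 mean [ 0.5659 -0.1187  0.035 ] circ 572.1 -127.1 22.3 bgr [67. 84. 95.]
low [459.3 205.6] 148 mean [ 0.522  -0.3008  0.039 ] circ 522.3 -302.5 16.8 bgr [76. 52. 57.]
low [409.8 228.2] 268 mean [ 0.4638 -0.1685  0.0228] circ 465.2 -168.8 39.8 bgr [109. 153. 175.]
low [215.5 239. ] 65 mean [0.4426 0.3606 0.0345] circ 442.7 369.8 21.8 bgr [74. 82. 54.]
low [248.1 240.1] 50 mean [0.4382 0.2718 0.0347] circ 438.7 281.2 21.8 bgr [45. 56. 93.]
low [455.8 242.2] 68 mean [ 0.4243 -0.2876  0.0346] circ 423.1 -298.9 22.9 bgr [75. 70. 75.]
(286.7, 176.4) [0.6151 0.1696 0.0113]
(312.7, 179.1) [0.6057 0.0961 0.0138]
(341.3, 181.5) [0.5969 0.016  0.0173]
(366.4, 186.4) [ 0.5823 -0.0539  0.0142]
```

View pics/top1.png

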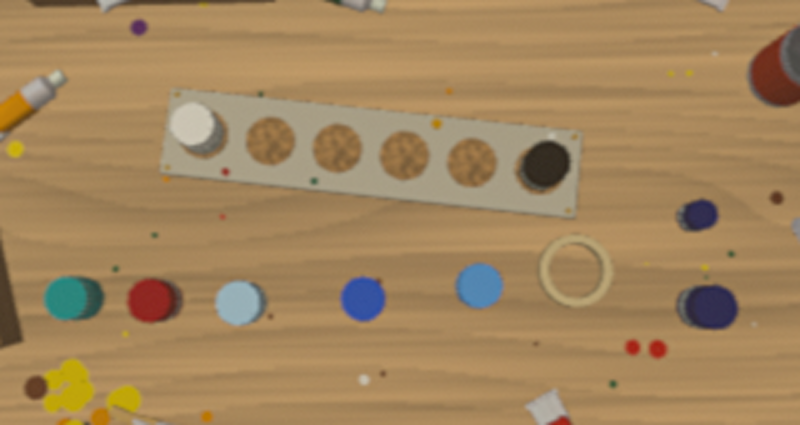

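View pics/side0.png

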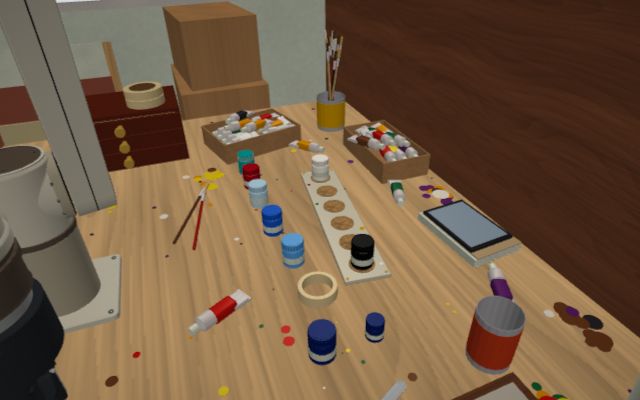

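The top view shows white at the left end of the board (crop 193,127) and black at the right end (545,163). Below them are pale (239,302), cobalt (363,298), sky (479,286) and the large navy jar (708,307); the small navy look-alike is at (700,214). So the order from the left is pale, sky, cobalt, navy. The side view agrees.

Next I fit the corks.

Run:
```python
from h import *
im=cv2.imread("pics/top0.png"); hsv=cv2.cvtColor(im,cv2.COLOR_BGR2HSV)
m=camera_model("top"); r=R.from_euler('xyz',m["attitude"],degrees=True).as_matrix()
for k,(x,y) in enumerate([(.6156,.1674),(.6061,.0921),(.5967,.0169),(.5872,-.0584)]):
    c=(np.array([x,y,.014])-m["xyz"])@r; uc=c[:2]/c[2]*m["fx"]+[m["cx"],m["cy"]]
    v,u=np.mgrid[:400,:640]; w=np.hypot(u-uc[0],v-uc[1])<14
    s=w&(hsv[...,1]>75); 
    ray=np.stack([(u-m["cx"])/m["fx"],(v-m["cy"])/m["fy"],np.ones_like(u)],-1)@r.T
    P=m["xyz"]+ray*((.014-m["xyz"][2])/ray[...,2])[...,None]
    q=P[s]; h=cv2.minEnclosingCircle((q[:,:2]*1000).astype(np.float32))
    print(k+1,uc.round(1),s.sum(),q.mean(0).round(4),h)
```

```text
1 [287.3 176.1] 309 [0.6159 0.1666 0.014 ] ((616.703369140625, 166.62815856933594), 28.31149673461914)
2 [314.1 178.9] 314 [0.6063 0.0912 0.014 ] ((606.5145263671875, 91.10295867919922), 28.079635620117188)
3 [341.  181.8] 316 [0.5968 0.0158 0.014 ] ((597.0702514648438, 15.458648681640625), 28.224424362182617)
4 [368.  184.7] 321 [ 0.5873 -0.0592  0.014 ] ((587.616455078125, -59.622100830078125), 28.473655700683594)
```

Call:
arm_command --series '[{"tz": 0,"wz": -10},{"wz": -20},{"wz": -30},{"wz": -40},{"wz": -50}]' --claw 1 --squeeze 35

```text
invalid input at $.series[0]: expected keys tx, ty, tz, wx, wy, wz
```

Call:
arm_command --series '[{"tx": 0,"ty": 0,"tz": 0,"wx": 0,"wy": 0,"wz": -10},{"tx": 0,"ty": 0,"tz": 0,"wx": 0,"wy": 0,"wz": -20},{"tx": 0,"ty": 0,"tz": 0,"wx": 0,"wy": 0,"wz": -30},{"tx": 0,"ty": 0,"tz": 0,"wx": 0,"wy": 0,"wz": -40},{"tx": 0,"ty": 0,"tz": 0,"wx": 0,"wy": 0,"wz": -50}]' --claw 1 --squeeze 35

```text
time_s: 1.52
tool_pos: [0.1202, -0.4853, 0.2313]
eef_rot: [180.0, 0.0, 64.2]
contact_force: [-0.1, 0.6, 0.5]
finger_gap: 0.0856
grip_force: 0.0
```

Call:
arm_command --series '[{"tx": 0,"ty": 0,"tz": 0,"wx": 0,"wy": 0,"wz": -10},{"tx": 0,"ty": 0,"tz": 0,"wx": 0,"wy": 0,"wz": -19},{"tx": 0,"ty": 0,"tz": 0,"wx": 0,"wy": 0,"wz": -19},{"tx": 0,"ty": 0,"tz": 0,"wx": 0,"wy": 0,"wz": -19},{"tx": 0,"ty": 0,"tz": 0,"wx": 0,"wy": 0,"wz": -19}]'

```text
time_s: 2.15
tool_pos: [0.1202, -0.4853, 0.2313]
eef_rot: [-180.0, -0.0, 82.8]
contact_force: [-0.6, -0.7, 0.4]
finger_gap: 0.0856
grip_force: 0.0
```

```bash
cat >> h.py <<'E'
def go(x,y,z,yaw=82.9):
    s=observe();p=s["tool_pos"];a=np.radians(s["eef_rot"][2]);T=R.from_euler('xyz',s["eef_rot"],degrees=True)
    print("now",p.round(4),s["eef_rot"].round(2),"move cm",((np.array([x,y,z])-p)@T.as_matrix()*100).round(2),"turn",(T.inv()*R.from_euler('xyz',[180,0,yaw],degrees=True)).as_rotvec(degrees=True).round(2))
E
python3 -c "
from h import *
go(.4234,-.3045,.15)"
```

```text
now [ 0.1202 -0.4853  0.2313] [-180.     -0.     82.84] move cm [21.72 27.83  8.13] turn [-0.   -0.   -0.06]
```

Call:
arm_command --series '[{"tx": 3.6,"ty": 4.6,"tz": 0,"wx": 0,"wy": 0,"wz": 0},{"tx": 7.2,"ty": 9.3,"tz": 0,"wx": 0,"wy": 0,"wz": 0},{"tx": 10.9,"ty": 13.9,"tz": 0,"wx": 0,"wy": 0,"wz": 0},{"tx": 14.5,"ty": 18.6,"tz": 0,"wx": 0,"wy": 0,"wz": 0},{"tx": 18.1,"ty": 23.2,"tz": 2,"wx": 0,"wy": 0,"wz": 0}]'

```text
time_s: 2.78
tool_pos: [0.3754, -0.3342, 0.2128]
eef_rot: [179.8, 0.2, 82.9]
contact_force: [-0.4, -0.7, -0.1]
finger_gap: 0.0853
grip_force: 0.0
```

Call:
arm_command --series '[{"tx": 3.6,"ty": 4.6,"tz": 1,"wx": 0,"wy": 0,"wz": 0},{"tx": 3.6,"ty": 4.6,"tz": 6,"wx": 0,"wy": 0,"wz": 0},{"tx": 3.6,"ty": 4.6,"tz": 6.1,"wx": 0,"wy": 0,"wz": 0},{"tx": 3.6,"ty": 4.6,"tz": 6.1,"wx": 0,"wy": 0,"wz": 0},{"tx": 3.6,"ty": 4.6,"tz": 6.1,"wx": 0,"wy": 0,"wz": 0}]'

```text
time_s: 3.4
tool_pos: [0.4235, -0.3058, 0.1526]
eef_rot: [179.8, 0.1, 82.8]
contact_force: [-0.2, -0.6, -0.1]
finger_gap: 0.0856
grip_force: 0.0
```

```bash
python3 -c "
from h import *
go(.4234,-.3045,.018)
im,d=read_camera('side');cv2.imwrite('pics/s1.png',im[150:400,200:500])"
```

```text
now [ 0.4235 -0.3058  0.1526] [1.798e+02 1.100e-01 8.281e+01] move cm [ 0.15 -0.07 13.46] turn [ 0.2   0.11 -0.09]
```

View pics/s1.png

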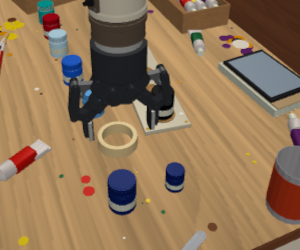

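```bash
python3 -c "
from h import *
m=camera_model('side'); r=R.from_euler('xyz',m['attitude'],degrees=True).as_matrix()
for p in [(.4235,-.3058,.1526),(.4232,-.3045,.062),(.57,-.08,.1526),(.464,-.1685,.02)]:
  c=(np.array(p)-m['xyz'])@r; print(p,c[:2]/c[2]*m['fx']+[m['cx'],m['cy']]-[200,150])
"
```

```text
(0.4235, -0.3058, 0.1526) [120.99775845 137.9647804 ]
(0.4232, -0.3045, 0.062) [121.4137242  177.76323002]
(0.57, -0.08, 0.1526) [149.14165718  45.28455928]
(0.464, -0.1685, 0.02) [116.70579987 135.12619295]
```

The side crop shows the open gripper squarely above the navy jar: fingertips sit at about (88,135) and (150,125), around the projected TCP (121,138), with the jar lid at (121,178). I'll descend and grasp.

Call:
arm_command --series '[{"tx": 0.15,"ty": 0,"tz": 5,"wx": 0.2,"wy": 0,"wz": 0},{"tx": 0.15,"ty": 0,"tz": 10,"wx": 0.2,"wy": 0,"wz": 0},{"tx": 0.15,"ty": 0,"tz": 13.3,"wx": 0.2,"wy": 0,"wz": 0},{"tx": 0.15,"ty": 0,"tz": 13.3,"wx": 0.2,"wy": 0,"wz": 0},{"tx": 0.15,"ty": 0,"tz": 13.3,"wx": 0.2,"wy": 0,"wz": 0}]'

```text
time_s: 4.08
tool_pos: [0.4242, -0.3041, 0.0192]
eef_rot: [-180.0, 0.1, 82.9]
contact_force: [-0.5, -0.5, 0.4]
finger_gap: 0.0856
grip_force: 0.0
```

Call:
arm_command --series '[{"tx": 0,"ty": 0,"tz": 0,"wx": 0,"wy": 0,"wz": 0},{"tx": 0,"ty": 0,"tz": 0,"wx": 0,"wy": 0,"wz": 0},{"tx": 0,"ty": 0,"tz": 0,"wx": 0,"wy": 0,"wz": 0},{"tx": 0,"ty": 0,"tz": 0,"wx": 0,"wy": 0,"wz": 0},{"tx": 0,"ty": 0,"tz": 0,"wx": 0,"wy": 0,"wz": 0}]' --claw -1 --squeeze 35

```text
time_s: 4.7
tool_pos: [0.4238, -0.3035, 0.0188]
eef_rot: [-179.9, 0.1, 82.9]
contact_force: [-1.1, -0.2, 7.1]
finger_gap: 0.0474
grip_force: 36.2
```

```bash
python3 -c "
from h import *
s=observe();print(s['finger_gap'],s['grip_force'])
go(.4234,-.3045,.15);go(.5874,-.0593,.15)"
```

```text
0.0473608758330827 36.15435004234314
now [ 0.4238 -0.3035  0.0188] [-1.7992e+02  8.0000e-02  8.2910e+01] move cm [ -0.13  -0.05 -13.12] turn [-0.08  0.08  0.01]
now [ 0.4238 -0.3035  0.0188] [-1.7992e+02  8.0000e-02  8.2910e+01] move cm [ 26.23  13.2  -13.17] turn [-0.08  0.08  0.01]
```

Call:
arm_command --series '[{"tx": 0,"ty": 0,"tz": -4,"wx": 0,"wy": 0,"wz": 0},{"tx": 0,"ty": 0,"tz": -9,"wx": 0,"wy": 0,"wz": 0},{"tx": 2.6,"ty": 1.3,"tz": -13,"wx": 0,"wy": 0,"wz": 0},{"tx": 7.5,"ty": 3.8,"tz": -13,"wx": 0,"wy": 0,"wz": 0},{"tx": 12.5,"ty": 6.3,"tz": -13,"wx": 0,"wy": 0,"wz": 0}]'

```text
time_s: 5.32
tool_pos: [0.5024, -0.1859, 0.1481]
eef_rot: [-179.9, 0.0, 82.8]
contact_force: [0.4, -0.1, -1.5]
finger_gap: 0.0474
grip_force: 36.7
```

Call:
arm_command --series '[{"tx": 4.9,"ty": 2.5,"tz": 0,"wx": 0,"wy": 0,"wz": 0},{"tx": 9.8,"ty": 4.9,"tz": 0,"wx": 0,"wy": 0,"wz": 0},{"tx": 13.7,"ty": 6.9,"tz": 0,"wx": 0,"wy": 0,"wz": 0},{"tx": 13.7,"ty": 6.9,"tz": 0,"wx": 0,"wy": 0,"wz": 0},{"tx": 13.7,"ty": 6.9,"tz": 0,"wx": 0,"wy": 0,"wz": 0}]'

```text
time_s: 5.95
tool_pos: [0.5862, -0.0591, 0.1464]
eef_rot: [-179.7, 0.0, 82.9]
contact_force: [0.3, 0.0, -0.6]
finger_gap: 0.0472
grip_force: 36.7
```

```bash
python3 -c "
from h import *
s=observe();print(s['finger_gap'],s['grip_force'],s['contact_force'])
go(.5874,-.0588,.0335)
im,d=read_camera('side');cv2.imwrite('pics/s2.png',im[100:350,200:500])"
```

```text
0.047185859652137514 36.71685218811035 [ 0.31154982  0.0439046  -0.62356382]
now [ 0.5862 -0.0591  0.1464] [-1.7972e+02  2.0000e-02  8.2940e+01] move cm [ 0.05  0.17 11.29] turn [-0.28  0.02  0.04]
```

View pics/s2.png

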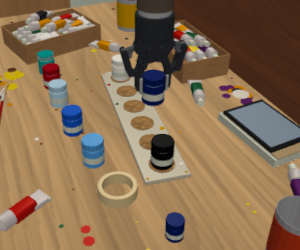

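The crop shows the navy jar held upright at (152,87), above its seat.

Call:
arm_command --series '[{"tx": 0.05,"ty": 0.15,"tz": 4,"wx": -0.25,"wy": 0,"wz": 0},{"tx": 0.05,"ty": 0.15,"tz": 8,"wx": -0.25,"wy": 0,"wz": 0},{"tx": 0.05,"ty": 0.15,"tz": 10.3,"wx": -0.25,"wy": 0,"wz": 0},{"tx": 0.05,"ty": 0.15,"tz": 10.9,"wx": -0.25,"wy": 0,"wz": 0},{"tx": 0.05,"ty": 0.15,"tz": 10.9,"wx": -0.25,"wy": 0,"wz": 0}]'

```text
time_s: 6.62
tool_pos: [0.5879, -0.0597, 0.0383]
eef_rot: [179.9, 0.0, 82.8]
contact_force: [0.1, 0.3, -1.6]
finger_gap: 0.0472
grip_force: 36.8
```

```bash
python3 -c "
from h import *
print(observe()['contact_force'])
go(.5874,-.0588,.033)"
```

```text
[ 0.10468375  0.30442267 -1.56747006]
now [ 0.5879 -0.0597  0.0383] [179.94   0.    82.83] move cm [ 0.08 -0.06  0.53] turn [ 0.06  0.   -0.07]
```

Call:
arm_command --series '[{"tx": 0.08,"ty": -0.06,"tz": 0.3,"wx": 0,"wy": 0,"wz": 0},{"tx": 0.08,"ty": -0.06,"tz": 0.5,"wx": 0,"wy": 0,"wz": 0},{"tx": 0.08,"ty": -0.06,"tz": 0.55,"wx": 0,"wy": 0,"wz": 0},{"tx": 0.08,"ty": -0.06,"tz": 0.55,"wx": 0,"wy": 0,"wz": 0},{"tx": 0.08,"ty": -0.06,"tz": 0.55,"wx": 0,"wy": 0,"wz": 0}]'

```text
time_s: 7.25
tool_pos: [0.5878, -0.0579, 0.0329]
eef_rot: [179.9, -0.0, 82.9]
contact_force: [-1.6, -0.5, 1.9]
finger_gap: 0.0473
grip_force: 37.0
```

Call:
arm_command --series '[{"tx": 0,"ty": 0,"tz": 0,"wx": 0,"wy": 0,"wz": 0},{"tx": 0,"ty": 0,"tz": 0,"wx": 0,"wy": 0,"wz": 0},{"tx": 0,"ty": 0,"tz": 0,"wx": 0,"wy": 0,"wz": 0},{"tx": 0,"ty": 0,"tz": 0,"wx": 0,"wy": 0,"wz": 0},{"tx": 0,"ty": 0,"tz": 0,"wx": 0,"wy": 0,"wz": 0}]' --claw 1

```text
time_s: 7.88
tool_pos: [0.5875, -0.058, 0.0323]
eef_rot: [180.0, 0.0, 82.9]
contact_force: [-0.2, 0.2, 0.5]
finger_gap: 0.0854
grip_force: 0.0
```

```bash
python3 -c "
from h import *
print(observe()['contact_force'])
go(.5874,-.0588,.15);go(.4376,.064,.15)"
```

```text
[-0.22728127  0.2157913   0.4809205 ]
now [ 0.5875 -0.058   0.0323] [179.95   0.    82.91] move cm [-9.000e-02  1.000e-02 -1.177e+01] turn [0.05 0.   0.01]
now [ 0.5875 -0.058   0.0323] [179.95   0.    82.91] move cm [ 10.25 -16.37 -11.78] turn [0.05 0.   0.01]
```

Call:
arm_command --series '[{"tx": 0,"ty": 0,"tz": -4,"wx": 0,"wy": 0,"wz": 0},{"tx": 0,"ty": 0,"tz": -9,"wx": 0,"wy": 0,"wz": 0},{"tx": 0,"ty": -3,"tz": -12,"wx": 0,"wy": 0,"wz": 0},{"tx": 3,"ty": -7.5,"tz": -12,"wx": 0,"wy": 0,"wz": 0},{"tx": 6.5,"ty": -12,"tz": -12,"wx": 0,"wy": 0,"wz": 0}]'

```text
time_s: 8.5
tool_pos: [0.4757, 0.0218, 0.1529]
eef_rot: [179.8, -0.0, 82.8]
contact_force: [-0.1, 0.8, -0.3]
finger_gap: 0.0855
grip_force: 0.0
```

Call:
arm_command --series '[{"tx": 3.7,"ty": -4.4,"tz": 0,"wx": 0,"wy": 0,"wz": 0},{"tx": 3.7,"ty": -4.4,"tz": 0,"wx": 0,"wy": 0,"wz": 0},{"tx": 3.7,"ty": -4.4,"tz": 0,"wx": 0,"wy": 0,"wz": 0},{"tx": 3.7,"ty": -4.4,"tz": 0,"wx": 0,"wy": 0,"wz": 0},{"tx": 3.7,"ty": -4.4,"tz": 0,"wx": 0,"wy": 0,"wz": 0}]'

```text
time_s: 9.12
tool_pos: [0.438, 0.0628, 0.1521]
eef_rot: [179.9, 0.0, 82.8]
contact_force: [0.0, -0.7, -1.3]
finger_gap: 0.0858
grip_force: 0.0
```

```bash
cat >> h.py <<'E'
def jars():
    im,d=read_camera("top"); v,u=np.mgrid[:400,:640]; P=pw("top",u,v,d)
    for lo,hi in((.054,.067),(.069,.08)):
        m=((P[...,2]>lo)&(P[...,2]<hi)&(u>185)&(u<500)&(v>150)&(v<270)).astype(np.uint8)
        n,l,s,c=cv2.connectedComponentsWithStats(m)
        for i in range(1,n):
            if s[i,4]<100: continue
            q=P[l==i]; (cx,cy),r=cv2.minEnclosingCircle((q[:,:2]*1000).astype(np.float32))
            print(s[i,4],q.mean(0).round(4),"circ",round(cx,1),round(cy,1),round(r,1),im[l==i].mean(0).round())
    return im
E
python3 -c "
from h import *
go(.4376,.064,.018); jars()"
```

```text
now [0.438  0.0628 0.1521] [1.7995e+02 1.0000e-02 8.2810e+01] move cm [ 0.12 -0.07 13.41] turn [ 0.05  0.01 -0.09]
247 [ 0.4493 -0.0598  0.0606] circ 449.6 -59.9 23.8 [171. 131.  83.]
248 [0.443  0.3781 0.0611] circ 442.6 379.6 24.1 [120. 131.  51.]
247 [0.4394 0.2901 0.0609] circ 439.3 289.8 23.8 [ 36.  44. 139.]
119 [0.4342 0.2067 0.0608] circ 434.9 200.9 21.4 [173. 170. 151.]
238 [0.6247 0.2422 0.0753] circ 625.3 241.8 23.8 [171. 188. 195.]
245 [ 0.5879 -0.0599  0.0746] circ 588.0 -60.1 24.0 [81. 53. 55.]
249 [ 0.5775 -0.1333  0.0748] circ 577.7 -133.6 23.6 [36. 47. 54.]
```

Navy stands within 1 mm of its seat centre. Next is cobalt, for seat 3.

Call:
arm_command --series '[{"tx": 0.12,"ty": -0.05,"tz": 5,"wx": 0,"wy": 0,"wz": 0},{"tx": 0.12,"ty": -0.05,"tz": 10,"wx": 0,"wy": 0,"wz": 0},{"tx": 0.12,"ty": -0.05,"tz": 13.3,"wx": 0,"wy": 0,"wz": 0},{"tx": 0.12,"ty": -0.05,"tz": 13.3,"wx": 0,"wy": 0,"wz": 0},{"tx": 0.12,"ty": -0.05,"tz": 13.3,"wx": 0,"wy": 0,"wz": 0}]'

```text
time_s: 9.8
tool_pos: [0.4381, 0.0647, 0.0201]
eef_rot: [179.9, -0.0, 82.9]
contact_force: [-0.8, 0.2, 0.6]
finger_gap: 0.0852
grip_force: 0.0
```

Call:
arm_command --series '[{"tx": 0,"ty": 0,"tz": 0,"wx": 0,"wy": 0,"wz": 0},{"tx": 0,"ty": 0,"tz": 0,"wx": 0,"wy": 0,"wz": 0},{"tx": 0,"ty": 0,"tz": 0,"wx": 0,"wy": 0,"wz": 0},{"tx": 0,"ty": 0,"tz": 0,"wx": 0,"wy": 0,"wz": 0},{"tx": 0,"ty": 0,"tz": 0,"wx": 0,"wy": 0,"wz": 0}]' --claw -1

```text
time_s: 10.42
tool_pos: [0.438, 0.065, 0.0205]
eef_rot: [179.8, -0.0, 82.9]
contact_force: [-1.7, -0.5, 8.2]
finger_gap: 0.0475
grip_force: 35.3
```

```bash
python3 -c "
from h import *
s=observe();print(s['finger_gap'],s['grip_force'])
go(.5968,.016,.15)"
```

```text
0.047533383115618465 35.25472640991211
now [0.438  0.065  0.0205] [ 1.7981e+02 -4.0000e-02  8.2920e+01] move cm [ -2.89  16.41 -12.9 ] turn [ 0.19 -0.04  0.02]
```

Call:
arm_command --series '[{"tx": 0,"ty": 0,"tz": -4,"wx": 0,"wy": 0,"wz": 0},{"tx": 0,"ty": 0,"tz": -9,"wx": 0,"wy": 0,"wz": 0},{"tx": -0.5,"ty": 3,"tz": -12.9,"wx": 0,"wy": 0,"wz": 0},{"tx": -1.4,"ty": 8,"tz": -12.9,"wx": 0,"wy": 0,"wz": 0},{"tx": -2.2,"ty": 13,"tz": -12.9,"wx": 0,"wy": 0,"wz": 0}]'

```text
time_s: 11.05
tool_pos: [0.5648, 0.0267, 0.1497]
eef_rot: [179.8, -0.0, 82.9]
contact_force: [-0.9, 0.5, -0.2]
finger_gap: 0.0472
grip_force: 36.7
```

Call:
arm_command --series '[{"tx": -0.6,"ty": 3.4,"tz": 0,"wx": 0,"wy": 0,"wz": 0},{"tx": -0.6,"ty": 3.4,"tz": 0,"wx": 0,"wy": 0,"wz": 0},{"tx": -0.6,"ty": 3.4,"tz": 3,"wx": 0,"wy": 0,"wz": 0},{"tx": -0.6,"ty": 3.4,"tz": 6,"wx": 0,"wy": 0,"wz": 0},{"tx": -0.6,"ty": 3.4,"tz": 6,"wx": 0,"wy": 0,"wz": 0}]'

```text
time_s: 11.68
tool_pos: [0.5926, 0.017, 0.0858]
eef_rot: [-179.6, 0.1, 82.9]
contact_force: [-0.4, -0.3, -1.3]
finger_gap: 0.0477
grip_force: 36.8
```

```bash
python3 -c "
from h import *
s=observe();print(s['finger_gap'],s['grip_force'])
go(.5966,.0168,.0345)"
```

```text
0.04765685066041257 36.7997932434082
now [0.5926 0.017  0.0858] [-1.7963e+02  6.0000e-02  8.2940e+01] move cm [0.03 0.43 5.12] turn [-0.37  0.06  0.04]
```

Call:
arm_command --series '[{"tx": 0,"ty": 0.2,"tz": 2.5,"wx": 0,"wy": 0,"wz": 0},{"tx": 0,"ty": 0.2,"tz": 4,"wx": 0,"wy": 0,"wz": 0},{"tx": 0,"ty": 0.2,"tz": 4,"wx": 0,"wy": 0,"wz": 0},{"tx": 0,"ty": 0.2,"tz": 4,"wx": 0,"wy": 0,"wz": 0},{"tx": 0,"ty": 0.2,"tz": 4,"wx": 0,"wy": 0,"wz": 0}]'

```text
time_s: 12.3
tool_pos: [0.599, 0.0165, 0.0495]
eef_rot: [179.8, -0.0, 82.9]
contact_force: [-0.6, -0.4, -1.1]
finger_gap: 0.0469
grip_force: 36.8
```

```bash
python3 -c "
from h import *
go(.5966,.0168,.034)"
```

```text
now [0.599  0.0165 0.0495] [ 1.7984e+02 -2.0000e-02  8.2910e+01] move cm [-0.   -0.25  1.55] turn [ 0.16 -0.02  0.01]
```

Call:
arm_command --series '[{"tx": 0,"ty": -0.23,"tz": 0.8,"wx": 0.15,"wy": 0,"wz": 0},{"tx": 0,"ty": -0.23,"tz": 1.2,"wx": 0.15,"wy": 0,"wz": 0},{"tx": 0,"ty": -0.23,"tz": 1.45,"wx": 0.15,"wy": 0,"wz": 0},{"tx": 0,"ty": -0.23,"tz": 1.55,"wx": 0.15,"wy": 0,"wz": 0},{"tx": 0,"ty": -0.23,"tz": 1.55,"wx": 0.15,"wy": 0,"wz": 0}]'

```text
time_s: 12.92
tool_pos: [0.5954, 0.0168, 0.0346]
eef_rot: [-179.9, 0.0, 82.9]
contact_force: [-5.7, -0.9, 10.4]
finger_gap: 0.0473
grip_force: 37.8
```

```bash
python3 -c "
from h import *
print(observe()['contact_force']);go(.5966,.0168,.034)"
```

```text
[-5.66100365 -0.91149219 10.39792807]
now [0.5954 0.0168 0.0346] [-1.7988e+02  1.0000e-02  8.2910e+01] move cm [0.02 0.12 0.06] turn [-0.12  0.01  0.01]
```

Call:
arm_command --series '[{"tx": 0,"ty": 0.0,"tz": -0.1,"wx": 0,"wy": 0,"wz": 0},{"tx": 0,"ty": 0.12,"tz": -0.1,"wx": 0,"wy": 0,"wz": 0},{"tx": 0,"ty": 0.12,"tz": -0.05,"wx": 0,"wy": 0,"wz": 0},{"tx": 0,"ty": 0.12,"tz": -0.05,"wx": 0,"wy": 0,"wz": 0},{"tx": 0,"ty": 0.12,"tz": -0.05,"wx": 0,"wy": 0,"wz": 0}]'

```text
time_s: 13.55
tool_pos: [0.5958, 0.0167, 0.0346]
eef_rot: [-179.8, 0.0, 82.9]
contact_force: [-7.8, 1.2, 12.3]
finger_gap: 0.0472
grip_force: 37.9
```

Call:
arm_command --series '[{"tx": 0,"ty": 0,"tz": 0,"wx": 0,"wy": 0,"wz": 0},{"tx": 0,"ty": 0,"tz": 0,"wx": 0,"wy": 0,"wz": 0},{"tx": 0,"ty": 0,"tz": 0,"wx": 0,"wy": 0,"wz": 0},{"tx": 0,"ty": 0,"tz": 0,"wx": 0,"wy": 0,"wz": 0},{"tx": 0,"ty": 0,"tz": 0,"wx": 0,"wy": 0,"wz": 0}]' --claw 1

```text
time_s: 14.18
tool_pos: [0.5972, 0.0166, 0.0332]
eef_rot: [-179.9, 0.0, 82.9]
contact_force: [0.7, -0.4, -0.2]
finger_gap: 0.0855
grip_force: 0.0
```

```bash
python3 -c "
from h import *
print(observe()['contact_force']);go(.4494,-.0590,.15)"
```

```text
[ 0.70029586 -0.38268728 -0.20466157]
now [0.5972 0.0166 0.0332] [-179.89    0.     82.91] move cm [ -9.33 -13.75 -11.66] turn [-0.11  0.    0.01]
```

Call:
arm_command --series '[{"tx": 0,"ty": 0,"tz": -4,"wx": 0,"wy": 0,"wz": 0},{"tx": 0,"ty": 0,"tz": -9,"wx": 0,"wy": 0,"wz": 0},{"tx": -1.3,"ty": -2,"tz": -11.7,"wx": 0,"wy": 0,"wz": 0},{"tx": -4.5,"ty": -6.6,"tz": -11.7,"wx": 0,"wy": 0,"wz": 0},{"tx": -7.7,"ty": -11.3,"tz": -11.7,"wx": 0,"wy": 0,"wz": 0}]'

```text
time_s: 14.8
tool_pos: [0.475, -0.0464, 0.151]
eef_rot: [-180.0, 0.0, 83.0]
contact_force: [0.7, -0.5, 0.2]
finger_gap: 0.0851
grip_force: 0.0
```

Call:
arm_command --series '[{"tx": -1.6,"ty": -2.5,"tz": 0,"wx": 0,"wy": 0,"wz": 0},{"tx": -1.6,"ty": -2.5,"tz": 0,"wx": 0,"wy": 0,"wz": 0},{"tx": -1.6,"ty": -2.5,"tz": 0,"wx": 0,"wy": 0,"wz": 0},{"tx": -1.6,"ty": -2.5,"tz": 0,"wx": 0,"wy": 0,"wz": 0},{"tx": -1.6,"ty": -2.5,"tz": 0,"wx": 0,"wy": 0,"wz": 0}]'

```text
time_s: 15.42
tool_pos: [0.4497, -0.0583, 0.1504]
eef_rot: [-179.9, -0.0, 83.0]
contact_force: [-0.0, 1.1, 0.0]
finger_gap: 0.0852
grip_force: 0.0
```

```bash
python3 -c "
from h import *
go(.4494,-.059,.0195); jars()"
```

```text
now [ 0.4497 -0.0583  0.1504] [-179.89   -0.     82.96] move cm [-0.08  0.   13.09] turn [-0.11 -0.    0.06]
251 [0.4432 0.3781 0.061 ] circ 443.1 378.8 23.5 [121. 131.  52.]
249 [0.4394 0.2898 0.061 ] circ 438.9 290.5 24.3 [ 36.  44. 140.]
251 [0.4351 0.1961 0.0607] circ 434.9 196.5 23.8 [176. 171. 150.]
240 [0.6249 0.2422 0.075 ] circ 625.2 242.8 23.9 [172. 189. 196.]
252 [0.5959 0.0161 0.0749] circ 596.6 16.2 23.7 [152.  82.  58.]
243 [ 0.5881 -0.0599  0.0747] circ 588.4 -60.2 23.8 [82. 53. 55.]
251 [ 0.5774 -0.1334  0.0749] circ 577.6 -133.4 23.7 [38. 47. 54.]
```

Cobalt is at (0.596, 0.016), within 1 mm of its seat centre. Next is sky.

Call:
arm_command --series '[{"tx": -0.05,"ty": 0,"tz": 5,"wx": 0,"wy": 0,"wz": 0},{"tx": -0.05,"ty": 0,"tz": 10,"wx": 0,"wy": 0,"wz": 0},{"tx": -0.05,"ty": 0,"tz": 13.1,"wx": 0,"wy": 0,"wz": 0},{"tx": -0.05,"ty": 0,"tz": 13.1,"wx": 0,"wy": 0,"wz": 0},{"tx": -0.05,"ty": 0,"tz": 13.1,"wx": 0,"wy": 0,"wz": 0}]'

```text
time_s: 16.1
tool_pos: [0.4498, -0.0591, 0.0205]
eef_rot: [-180.0, -0.0, 82.9]
contact_force: [0.1, -0.3, -0.0]
finger_gap: 0.0853
grip_force: 0.0
```

Call:
arm_command --series '[{"tx": 0,"ty": 0,"tz": 0,"wx": 0,"wy": 0,"wz": 0},{"tx": 0,"ty": 0,"tz": 0,"wx": 0,"wy": 0,"wz": 0},{"tx": 0,"ty": 0,"tz": 0,"wx": 0,"wy": 0,"wz": 0},{"tx": 0,"ty": 0,"tz": 0,"wx": 0,"wy": 0,"wz": 0},{"tx": 0,"ty": 0,"tz": 0,"wx": 0,"wy": 0,"wz": 0}]' --claw -1

```text
time_s: 16.73
tool_pos: [0.4497, -0.0592, 0.0208]
eef_rot: [180.0, -0.0, 82.9]
contact_force: [-1.1, 0.3, 7.3]
finger_gap: 0.0471
grip_force: 35.6
```

```bash
python3 -c "
from h import *
s=observe();print(s['finger_gap'],s['grip_force'])
go(.6064,.0920,.16)"
```

```text
0.04713318783379459 35.6063175201416
now [ 0.4497 -0.0592  0.0208] [179.96  -0.    82.91] move cm [ 16.94  13.69 -13.91] turn [ 0.04 -0.    0.01]
```

Call:
arm_command --series '[{"tx": 0,"ty": 0,"tz": -5,"wx": 0,"wy": 0,"wz": 0},{"tx": 0,"ty": 0,"tz": -10,"wx": 0,"wy": 0,"wz": 0},{"tx": 2,"ty": 1.6,"tz": -13.9,"wx": 0,"wy": 0,"wz": 0},{"tx": 6,"ty": 4.8,"tz": -13.9,"wx": 0,"wy": 0,"wz": 0},{"tx": 10.5,"ty": 8.5,"tz": -13.9,"wx": 0,"wy": 0,"wz": 0}]'

```text
time_s: 17.35
tool_pos: [0.5473, 0.035, 0.1597]
eef_rot: [180.0, -0.0, 82.8]
contact_force: [1.3, -0.8, -1.3]
finger_gap: 0.0471
grip_force: 36.8
```

Call:
arm_command --series '[{"tx": 4,"ty": 3.2,"tz": 0,"wx": 0,"wy": 0,"wz": 0},{"tx": 6.4,"ty": 5.2,"tz": 0,"wx": 0,"wy": 0,"wz": 0},{"tx": 6.4,"ty": 5.2,"tz": 0,"wx": 0,"wy": 0,"wz": 0},{"tx": 6.4,"ty": 5.2,"tz": 2,"wx": 0,"wy": 0,"wz": 0},{"tx": 6.4,"ty": 5.2,"tz": 4,"wx": 0,"wy": 0,"wz": 0}]'

```text
time_s: 17.98
tool_pos: [0.6048, 0.0909, 0.118]
eef_rot: [-179.9, 0.0, 82.9]
contact_force: [-0.4, -0.4, -0.4]
finger_gap: 0.0469
grip_force: 36.8
```

```bash
python3 -c "
from h import *
s=observe();print(s['finger_gap'],s['grip_force'])
go(.6064,.0920,.05)"
```

```text
0.046873898421043746 36.82880401611328
now [0.6048 0.0909 0.118 ] [-1.7987e+02  3.0000e-02  8.2880e+01] move cm [0.13 0.16 6.8 ] turn [-0.13  0.03 -0.02]
```

Call:
arm_command --series '[{"tx": 0.1,"ty": 0.1,"tz": 3,"wx": 0,"wy": 0,"wz": 0},{"tx": 0.1,"ty": 0.1,"tz": 6,"wx": 0,"wy": 0,"wz": 0},{"tx": 0.1,"ty": 0.1,"tz": 7.2,"wx": 0,"wy": 0,"wz": 0},{"tx": 0.1,"ty": 0.1,"tz": 7.2,"wx": 0,"wy": 0,"wz": 0},{"tx": 0.1,"ty": 0.1,"tz": 7.2,"wx": 0,"wy": 0,"wz": 0}]'

```text
time_s: 18.6
tool_pos: [0.6076, 0.0925, 0.0478]
eef_rot: [180.0, -0.0, 82.9]
contact_force: [1.0, 0.6, -0.3]
finger_gap: 0.0474
grip_force: 36.8
```

```bash
python3 -c "
from h import *
go(.6064,.0918,.0345)"
```

```text
now [0.6076 0.0925 0.0478] [ 1.7997e+02 -4.0000e-02  8.2890e+01] move cm [-0.08 -0.11  1.33] turn [ 0.03 -0.04 -0.01]
```

Call:
arm_command --series '[{"tx": -0.05,"ty": -0.07,"tz": 0.5,"wx": 0,"wy": 0,"wz": 0},{"tx": -0.05,"ty": -0.07,"tz": 1,"wx": 0,"wy": 0,"wz": 0},{"tx": -0.05,"ty": -0.07,"tz": 1.2,"wx": 0,"wy": 0,"wz": 0},{"tx": -0.05,"ty": -0.07,"tz": 1.25,"wx": 0,"wy": 0,"wz": 0},{"tx": -0.05,"ty": -0.07,"tz": 1.25,"wx": 0,"wy": 0,"wz": 0}]'

```text
time_s: 19.23
tool_pos: [0.6057, 0.0921, 0.0349]
eef_rot: [-179.9, -0.0, 82.9]
contact_force: [-2.8, -0.9, 4.6]
finger_gap: 0.0468
grip_force: 37.4
```

```bash
python3 -c "
from h import *
print(observe()['contact_force']);go(.6064,.0918,.0345)"
```

```text
[-2.81504443 -0.86852283  4.58489044]
now [0.6057 0.0921 0.0349] [-179.91   -0.     82.91] move cm [-0.02  0.08  0.04] turn [-0.09 -0.    0.01]
```

In contact at 4.6 N, so I'll release and move on toward pale.

Call:
arm_command --series '[{"tx": 0,"ty": 0,"tz": 0,"wx": 0,"wy": 0,"wz": 0},{"tx": 0,"ty": 0,"tz": 0,"wx": 0,"wy": 0,"wz": 0},{"tx": 0,"ty": 0,"tz": 0,"wx": 0,"wy": 0,"wz": 0},{"tx": 0,"ty": 0,"tz": 0,"wx": 0,"wy": 0,"wz": 0},{"tx": 0,"ty": 0,"tz": 0,"wx": 0,"wy": 0,"wz": 0}]' --claw 1

```text
time_s: 19.85
tool_pos: [0.6059, 0.0922, 0.0337]
eef_rot: [-179.9, 0.0, 82.9]
contact_force: [-0.1, 0.1, -0.0]
finger_gap: 0.0855
grip_force: 0.0
```

```bash
python3 -c "
from h import *
print(observe()['contact_force']);go(.435,.1970,.15)"
```

```text
[-0.13241459  0.1350006  -0.03127974]
now [0.6059 0.0922 0.0337] [-179.89    0.     82.91] move cm [  8.3  -18.27 -11.59] turn [-0.11  0.    0.01]
```

Call:
arm_command --series '[{"tx": 0,"ty": 0,"tz": -4,"wx": 0,"wy": 0,"wz": 0},{"tx": 0,"ty": 0,"tz": -9,"wx": 0,"wy": 0,"wz": 0},{"tx": 0.9,"ty": -2,"tz": -11.6,"wx": 0,"wy": 0,"wz": 0},{"tx": 3,"ty": -6.6,"tz": -11.6,"wx": 0,"wy": 0,"wz": 0},{"tx": 5.4,"ty": -11.8,"tz": -11.6,"wx": 0,"wy": 0,"wz": 0}]'

```text
time_s: 20.48
tool_pos: [0.4953, 0.1607, 0.1506]
eef_rot: [-180.0, -0.1, 82.8]
contact_force: [-0.8, 0.7, 0.0]
finger_gap: 0.0856
grip_force: 0.0
```

Call:
arm_command --series '[{"tx": 2,"ty": -4.5,"tz": 0,"wx": 0,"wy": 0,"wz": 0},{"tx": 2.9,"ty": -6.5,"tz": 0,"wx": 0,"wy": 0,"wz": 0},{"tx": 2.9,"ty": -6.5,"tz": 0,"wx": 0,"wy": 0,"wz": 0},{"tx": 2.9,"ty": -6.5,"tz": 0,"wx": 0,"wy": 0,"wz": 0},{"tx": 2.9,"ty": -6.5,"tz": 0,"wx": 0,"wy": 0,"wz": 0}]'

```text
time_s: 21.1
tool_pos: [0.4359, 0.1966, 0.1501]
eef_rot: [-179.9, -0.0, 82.8]
contact_force: [0.3, -0.1, 0.1]
finger_gap: 0.0855
grip_force: 0.0
```

```bash
python3 -c "
from h import *
go(.435,.197,.0195); jars()"
```

```text
now [0.4359 0.1966 0.1501] [-179.93   -0.     82.82] move cm [ 0.03 -0.08 13.06] turn [-0.07 -0.   -0.08]
147 [0.4347 0.1878 0.061 ] circ 435.4 194.2 23.0 [172. 166. 143.]
238 [0.6245 0.2423 0.0752] circ 624.8 242.6 23.4 [173. 190. 196.]
242 [0.6057 0.091  0.0749] circ 606.1 91.0 23.9 [170. 131.  84.]
250 [0.5959 0.0158 0.0747] circ 595.9 16.1 23.8 [153.  82.  57.]
243 [ 0.5881 -0.06    0.0748] circ 588.4 -60.1 23.8 [82. 53. 56.]
249 [ 0.5776 -0.1334  0.0746] circ 578.3 -133.4 23.6 [37. 47. 55.]
```

Sky is centred at (0.606, 0.091). Next is pale.

Call:
arm_command --series '[{"tx": 0.03,"ty": -0.08,"tz": 5,"wx": 0,"wy": 0,"wz": 0},{"tx": 0.03,"ty": -0.08,"tz": 10,"wx": 0,"wy": 0,"wz": 0},{"tx": 0.03,"ty": -0.08,"tz": 13,"wx": 0,"wy": 0,"wz": 0},{"tx": 0.03,"ty": -0.08,"tz": 13,"wx": 0,"wy": 0,"wz": 0},{"tx": 0.03,"ty": -0.08,"tz": 13,"wx": 0,"wy": 0,"wz": 0}]'

```text
time_s: 21.78
tool_pos: [0.435, 0.1977, 0.0211]
eef_rot: [-180.0, -0.0, 82.9]
contact_force: [0.4, -0.4, -0.3]
finger_gap: 0.0854
grip_force: 0.0
```

Call:
arm_command --series '[{"tx": 0,"ty": 0,"tz": 0,"wx": 0,"wy": 0,"wz": 0},{"tx": 0,"ty": 0,"tz": 0,"wx": 0,"wy": 0,"wz": 0},{"tx": 0,"ty": 0,"tz": 0,"wx": 0,"wy": 0,"wz": 0},{"tx": 0,"ty": 0,"tz": 0,"wx": 0,"wy": 0,"wz": 0},{"tx": 0,"ty": 0,"tz": 0,"wx": 0,"wy": 0,"wz": 0}]' --claw -1

```text
time_s: 22.4
tool_pos: [0.4348, 0.1979, 0.0215]
eef_rot: [180.0, -0.1, 82.9]
contact_force: [-0.3, -0.9, 6.3]
finger_gap: 0.0474
grip_force: 35.7
```

```bash
python3 -c "
from h import *
s=observe();print(s['finger_gap'],s['grip_force'])
go(.6160,.1673,.16)"
```

```text
0.04739106084285936 35.683459639549255
now [0.4348 0.1979 0.0215] [ 1.7996e+02 -7.0000e-02  8.2920e+01] move cm [ -0.79  18.37 -13.84] turn [ 0.04 -0.07  0.02]
```

Call:
arm_command --series '[{"tx": 0,"ty": 0,"tz": -5,"wx": 0,"wy": 0,"wz": 0},{"tx": 0,"ty": 0,"tz": -10,"wx": 0,"wy": 0,"wz": 0},{"tx": 0,"ty": 2.5,"tz": -13.8,"wx": 0,"wy": 0,"wz": 0},{"tx": -0.3,"ty": 7.5,"tz": -13.8,"wx": 0,"wy": 0,"wz": 0},{"tx": -0.7,"ty": 12.5,"tz": -13.8,"wx": 0,"wy": 0,"wz": 0}]'

```text
time_s: 23.02
tool_pos: [0.5585, 0.1753, 0.1591]
eef_rot: [-180.0, -0.1, 83.0]
contact_force: [0.3, 1.5, -0.6]
finger_gap: 0.0473
grip_force: 36.9
```

Call:
arm_command --series '[{"tx": 0,"ty": 4,"tz": 0,"wx": 0,"wy": 0,"wz": 0},{"tx": 0,"ty": 5.9,"tz": 0,"wx": 0,"wy": 0,"wz": 0},{"tx": 0,"ty": 5.9,"tz": 0,"wx": 0,"wy": 0,"wz": 0},{"tx": 0,"ty": 5.9,"tz": 2,"wx": 0,"wy": 0,"wz": 0},{"tx": 0,"ty": 5.9,"tz": 4,"wx": 0,"wy": 0,"wz": 0}]'

```text
time_s: 23.65
tool_pos: [0.6144, 0.1681, 0.1176]
eef_rot: [-179.9, -0.0, 82.9]
contact_force: [0.9, -0.1, -1.1]
finger_gap: 0.0471
grip_force: 36.9
```

```bash
python3 -c "
from h import *
s=observe();print(s['finger_gap'],s['grip_force'])
go(.6160,.168,.05)"
```

```text
0.047068954312685936 36.885403990745544
now [0.6144 0.1681 0.1176] [-179.86   -0.     82.94] move cm [0.01 0.17 6.76] turn [-0.14 -0.    0.04]
```

Call:
arm_command --series '[{"tx": 0,"ty": 0.1,"tz": 3,"wx": 0,"wy": 0,"wz": 0},{"tx": 0,"ty": 0.1,"tz": 6,"wx": 0,"wy": 0,"wz": 0},{"tx": 0,"ty": 0.1,"tz": 7.2,"wx": 0,"wy": 0,"wz": 0},{"tx": 0,"ty": 0.1,"tz": 7.2,"wx": 0,"wy": 0,"wz": 0},{"tx": 0,"ty": 0.1,"tz": 7.2,"wx": 0,"wy": 0,"wz": 0}]'

```text
time_s: 24.28
tool_pos: [0.6173, 0.1681, 0.0474]
eef_rot: [180.0, -0.1, 82.9]
contact_force: [0.2, -0.9, -1.2]
finger_gap: 0.0474
grip_force: 36.9
```

```bash
python3 -c "
from h import *
go(.6162,.168,.0355)"
```

```text
now [0.6173 0.1681 0.0474] [ 1.7997e+02 -5.0000e-02  8.2920e+01] move cm [-0.03 -0.11  1.19] turn [ 0.03 -0.05  0.02]
```

Call:
arm_command --series '[{"tx": 0,"ty": -0.06,"tz": 0.5,"wx": 0,"wy": 0,"wz": 0},{"tx": 0,"ty": -0.06,"tz": 0.9,"wx": 0,"wy": 0,"wz": 0},{"tx": 0,"ty": -0.06,"tz": 1.1,"wx": 0,"wy": 0,"wz": 0},{"tx": 0,"ty": -0.06,"tz": 1.15,"wx": 0,"wy": 0,"wz": 0},{"tx": 0,"ty": -0.06,"tz": 1.15,"wx": 0,"wy": 0,"wz": 0}]'

```text
time_s: 24.9
tool_pos: [0.6158, 0.1677, 0.0355]
eef_rot: [-179.9, -0.0, 82.9]
contact_force: [-2.9, -2.0, 5.4]
finger_gap: 0.0472
grip_force: 37.5
```

Call:
arm_command --series '[{"tx": 0,"ty": 0,"tz": 0,"wx": 0,"wy": 0,"wz": 0},{"tx": 0,"ty": 0,"tz": 0,"wx": 0,"wy": 0,"wz": 0},{"tx": 0,"ty": 0,"tz": 0,"wx": 0,"wy": 0,"wz": 0},{"tx": 0,"ty": 0,"tz": 0,"wx": 0,"wy": 0,"wz": 0},{"tx": 0,"ty": 0,"tz": 0,"wx": 0,"wy": 0,"wz": 0}]' --claw 1

```text
time_s: 25.52
tool_pos: [0.6158, 0.1678, 0.0342]
eef_rot: [-179.9, 0.0, 82.9]
contact_force: [0.2, -0.3, 0.6]
finger_gap: 0.0854
grip_force: 0.0
```

Call:
arm_command --series '[{"tx": 0,"ty": 0,"tz": -4,"wx": 0,"wy": 0,"wz": 0},{"tx": 0,"ty": 0,"tz": -9,"wx": 0,"wy": 0,"wz": 0},{"tx": 0,"ty": -3,"tz": -12,"wx": 0,"wy": 0,"wz": 0},{"tx": 0,"ty": -8,"tz": -14,"wx": 0,"wy": 0,"wz": 0},{"tx": 0,"ty": -13,"tz": -14,"wx": 0,"wy": 0,"wz": 0}]'

```text
time_s: 26.15
tool_pos: [0.4873, 0.1844, 0.1767]
eef_rot: [179.9, -0.1, 82.9]
contact_force: [1.0, 0.6, -1.0]
finger_gap: 0.0857
grip_force: 0.0
```

Call:
arm_command --series '[{"tx": 0,"ty": -4,"tz": 0,"wx": 0,"wy": 0,"wz": 0},{"tx": 0,"ty": -6,"tz": 0,"wx": 0,"wy": 0,"wz": 0},{"tx": 0,"ty": -6,"tz": 0,"wx": 0,"wy": 0,"wz": 0},{"tx": 0,"ty": -6,"tz": 0,"wx": 0,"wy": 0,"wz": 0},{"tx": 0,"ty": -6,"tz": 0,"wx": 0,"wy": 0,"wz": 0}]'

```text
time_s: 26.78
tool_pos: [0.4286, 0.1912, 0.1746]
eef_rot: [-179.9, -0.0, 82.9]
contact_force: [0.5, 0.1, -0.1]
finger_gap: 0.0854
grip_force: 0.0
```

```bash
python3 -c "
from h import *
cv2.imwrite('pics/t9.png',cv2.resize(jars()[120:290,180:500],None,fx=2.5,fy=2.5))"
```

```text
238 [0.625  0.2423 0.0751] circ 624.8 242.9 23.4 [174. 191. 197.]
240 [0.6157 0.1662 0.075 ] circ 615.7 166.3 23.9 [176. 171. 148.]
243 [0.6056 0.0909 0.0747] circ 606.0 91.2 23.7 [170. 131.  85.]
248 [0.5958 0.016  0.075 ] circ 596.3 16.0 23.9 [154.  82.  57.]
242 [ 0.588  -0.06    0.0749] circ 588.6 -60.3 23.9 [82. 53. 56.]
250 [ 0.5774 -0.1334  0.0745] circ 577.8 -133.3 23.5 [37. 47. 55.]
```

View pics/t9.png

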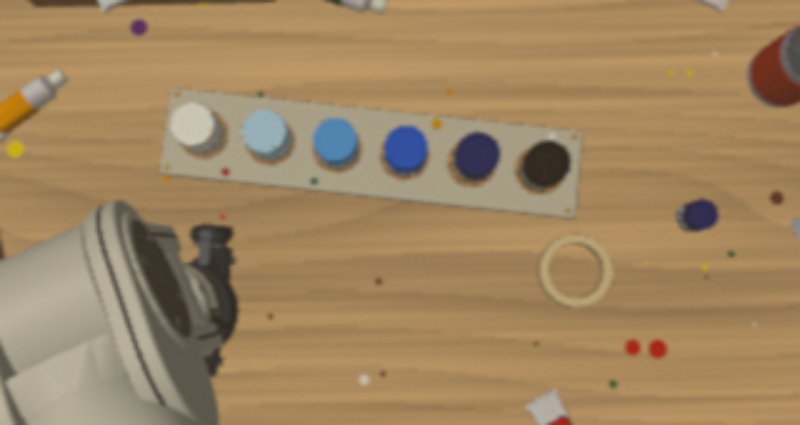

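The picture shows the row from left to right as white (193,125), pale (265,132), sky (336,142), cobalt (405,149), navy (477,156) and black (546,164). All jars are upright and within about 1 mm of their seats, and the arm is clear.

```bash
python3 -c "
from cell import *
print(sign_off())"
```

```text
the job is handed in; nothing more can be done
None
```

The four blue jars stand upright within about 1 mm of their seat centres, running white, pale, sky, cobalt, navy, black; the white and black jars were not moved, and the job was handed in at about 27 s.

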